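Free the ratchet and lower the plate-sealing press

TASK

The arm of the plate press is held up by its ratchet: press the red pawl tab down to its stop so that the pawl is free and stays free, then push the press arm down past the teeth until it is fully home over the well plate. Nothing needs to be gripped: push from above with the fingertips, leave the pawl free and the arm down, and do not lift or shift the plate or the other things on the bench.

Things in the scene. Friction and masses are not known exactly. Their poses are not given: they have to be found in the camera images.
- press: bench press for sealing well plates, fixed to the bench: white base plate 330 mm (its x) by 150 mm (its y), 20 mm thick. Origin: centre of the base's underside, on the bench. Its +z is up; its +x points from the hinge to the red pawl tab, its -x from the hinge to the handle bar of the blue press arm.
- press_hinge (a point): middle of the press arm's hinge (fixed, 90 mm above the bench, right over the press's origin). The hinge line is the press's y axis. Two aluminium cheeks reach 108 mm above the bench beside it; on the arm, round the hinge, sits a toothed steel disc (58 mm radius over the teeth).
- press_arm (a joint): angle of the press arm (rad): 0 = fully raised (arm 43 degrees above level), growing as it goes down, 0.75 = fully home (arm level, its black pad down over the plate, against the stop). It starts raised at 0 to 0.1. While the pawl is engaged a tooth stops it at about 0.13 (it gives a little under a hard push). With the pawl free, some 3 to 6 N downwards on the handle bar moves it; stiff hinge, so it stays wherever it is left and needs pushing all the way.
- press_handle (a point): centre of the black handle bar at the free end of the press arm: round bar 22 mm in diameter, 90 mm long, parallel to the press's y axis, 185 mm from the hinge line. Its top is 11 mm above this point. Fully raised it is 216 mm above the bench, and fully home 90 mm; it travels on the circle about the hinge, moving about 50 mm outwards (press -x) on its way down. Nothing stands above it.
- pawl (a joint): angle of the ratchet pawl (rad): 0 to 0.03 at the start = engaged in the teeth, growing as the red tab is pressed down, 0.25 = tab fully down at its stop, pawl wholly free. About 4 N on the tab moves it. It stays wherever it is left (it does not spring back).
- pawl_tab (a point): centre of the top face of the red pawl tab, a level square 36 x 36 mm, 8 mm thick. Engaged, its top is 70 mm above the bench and 131 mm from the hinge line along the press's +x; pressed fully down it has sunk by 22 mm and moved 6 mm further out along press +x, tilted by 0.25 rad. Nothing stands above it; the toothed disc is 55 mm nearer the hinge.
- pawl_pivot (a point): pivot of the pawl (fixed on the press, 34 mm above the bench, 46 mm from the hinge line along the press's +x); its line is parallel to the press's y axis.
- plate_center (a point): centre of the well plate (86 x 127 mm, 14 mm high, loose) that lies in the low frame on the press base under the arm's pad; it stays where it is.
- petri_dish: bystander, to be left alone: closed petri dish, 93 mm across, 18 mm high. Origin: centre of its underside.
- pipette: bystander, to be left alone: blue pipette lying down, 254 mm long, 22 mm thick. Origin: on the bench under its middle.
- tube_rack: bystander, to be left alone: yellow tube rack with a few tubes, 100 x 210 mm, 60 mm high (tubes to 90 mm). Origin: centre of its underside.
- wash_bottle: bystander, to be left alone: white wash bottle with yellow cap and spout, 64 mm across, 195 mm high. Origin: centre of its underside.
- beaker: bystander, to be left alone: beaker with foil over its mouth, 80 mm across, 106 mm high. Origin: centre of its underside.
- tip_box: bystander, to be left alone: blue pipette-tip box, 75 x 115 mm, 66 mm high. Origin: centre of its underside.
- cylinder_glass: bystander, to be left alone: glass measuring cylinder on a blue foot (64 mm across), 208 mm high. Origin: centre of its underside.

How it is judged:
By the outcome, as a careful person would: the job done as asked, in the order asked, and still so for the second after the job is handed in, with the robot touching nothing.
It also fails if it takes over 43 s, if anything falls off the work surface, if the arm or the gripper's body presses on something with over 40 N, if the wrist force passes 120 N, or if a joint passes its speed limit or range.

ROBOT

A 6-joint arm with a two-finger parallel gripper is mounted at the origin on the work surface. World frame = base frame: x ahead of the robot, y to its left, z up, the work surface at z = 0. Lengths are in m, angles in rad, forces in N, time in s.
With the tool pointing down it reaches from about 0.375 to 0.9 m from the base axis. Payload 3.1 kg.
Tool frame: the origin (TCP) lies at the very end of the fingers, on their centre line; the grasp point (between the pads) lies 19 mm behind it; z points along the fingers, y is the line along which they close (so a half turn about z gives the same grasp; the last joint's range is limited). The gripper opens to 85 mm and grips with 20 to 120 N. Pads are 22 mm wide; open, the fingers measure 114 mm over their backs; the gripper's body (76 mm by 85 mm) begins 54 mm behind the grasp point. The pads swing forward as they close: fully open they stand 13 mm farther back than shut.
Start: joints at [0.962, 0.527, 1.433, -0, 1.181, -0.178], TCP at [0.261, 0.568, 0.231] pointing down, gripper open.
Joint ranges: [-3.08, 3.08], [-0.75, 2.2], [0.22, 2.44], [-1.43, 4.57], [0, 2.65], [-2.85, 2.85]. Speed limits (rad/s): [2.79, 2.79, 3.14, 3.14, 3.14, 3.14].

INTERFACE

Orientations are given as a rotation vector (axis times angle).
In Python, from bench import sensors, cams, r gives the robot as it stands.
- The arm moves only by the tool drive_tool, never from a script. Its argument "series" is a list that holds one entry, the list of rows, each a list of 7 numbers: the gripper's target within -1 to 1 (fully open at 1, half-way at 0, shut at -1), then the shift along the tool's x, y, z scaled (see below), then the turn, a rotation vector about the tool's x, y, z scaled (see below). A call has 1 to 20 rows; each row is the pose to reach, as a shift and turn from the pose commanded when the call began, along the tool's axes at that moment; what a row does not reach only later rows make up. The controller multiplies each number of a shift by 1 m and each number of a turn by 90 degrees. A row lasts 1/8 s, in which the tool goes at most 62.5 mm and 10.7 degrees, less where a joint would pass 70% of its speed; a pose out of reach is approached as far as the arm can. A call with a number of a shift or a turn outside -1 to 1 is refused whole. A call with a gripper value outside its range is refused whole. The fingers move at their own pace and stop on an object; "newtons" is the grip in N (left out, the last holds). Time passes only in rows, so rows that repeat a pose let the fingers close. It gives the time, the measured TCP pose, the force, the opening and the grip force at its end, in the units of the state.
- sensors.sense(): the state, without advancing time (a new reading comes with each control period).
- cams.get_image(name): name is "scene" or "top"; returns (picture, depth): 384x512x3 uint8, blue, green, red; 384x512 float32, m along the optical axis (not along the pixel's ray), 0 where there is no reading.
- cams.calibration(name): a dict with "vfov" (degrees; the focal length in pixels is half the picture's height over the tangent of half this angle, whatever the lens; pixels are square), "cx", "cy" (the principal point, pixels), "k1" (the pictures are not rectified: a ray, as slopes to the right and down, at radius r is drawn at 1 + k1 r^2 times it, then the intrinsics apply), "R" (3x3) and "t" (3): a world point X has camera coordinates R X + t. Camera axes: x right, y down, z forward; pixel columns grow to the right and rows downward; lengths in m; the calibration is good to about 2 mm. A picture is of the moment at which its call begins. calibration takes no time and is no camera call.
- r.finish_job(): hands the job in; it is judged then, once.
The state is a dict: "time_s": time; "joint_positions": joint angles; "joint_velocities": joint speeds; "joint_torque": joint torques, N m; "ee_pos": TCP position; "ee_rot": TCP orientation; "wrist_force": force on the tool from outside, world axes, zero at the start; "wrist_torque": the same for the moment, N m; "finger_gap": opening from 0.0 (shut) to 1.0 (fully open); "grip_force": force on a finger pad.
Only numpy, scipy, OpenCV 4.12 (cv2) and the standard library are available. Lean on these libraries where they do the work, as an engineer would, in place of code of your own. Each camera call takes 0.05 s, during which the arm holds its last target. There are 200 camera calls.

## Working session

There is one attempt and no reset: what is moved stays moved. The work goes in short steps, Python scripts to look and compute and a tool call to move; the robot and the scene stay as the last step left them, time stands still between calls to the robot, and variables do not carry over. Pictures are saved under pics/ and viewed, at most 10 in all, crops included, and the job is handed in when it is done.

Besides the shell and the picture viewer there is one more tool, called after "Request:" as name(argument=value, ...), one argument or row to a line, values as JSON. drive_tool: Moves the arm, as the interface text tells. Shifts and turns lie within -1 to 1; 1 stands for 1 m of shift or 90 degrees of turn. Its arguments: {"type":"object","properties":{"series":{"type":"array","items":{"type":"array","items":{"type":"array","items":{"type":"number"}}}},"newtons":{"type":"number"}},"required":["series"]}

```bash
mkdir -p pics; cat > h.py <<'E'
import numpy as np, cv2
from bench import sensors, cams, r
def K(n):
    c=cams.calibration(n); f=192/np.tan(np.radians(c["vfov"])/2); return c,f
def world(n,u,v,d=None,z=None):
    c,f=K(n); R=np.array(c["R"]); t=np.array(c["t"])
    p=np.array([(u-c["cx"])/f,(v-c["cy"])/f]); q=p.copy()
    for _ in range(20): q=p/(1+c["k1"]*(q@q))
    ray=np.array([q[0],q[1],1.]); o=-R.T@t; w=R.T@ray
    s=d if d is not None else (z-o[2])/w[2]
    return o+s*w
E
python3 - <<'E'
from h import *
for n in("scene","top"):
    im,d=cams.get_image(n); np.savez(f"pics/{n}0.npz",im=im,d=d); cv2.imwrite(f"pics/{n}0.png",im)
    c,f=K(n); R=np.array(c["R"]);print(n,f,-R.T@np.array(c["t"]),R[2])
print(sensors.sense())
E
```

```text
scene 367.222365643924 [1.1570754  0.71753905 0.91968698] [-0.51517977 -0.57768105 -0.63314644]
top 494.81289209704374 [ 0.27121457 -0.0038987   1.64274592] [ 0.16589158 -0.00130773 -0.98614313]
{'time_s': 0.1, 'joint_positions': array([ 9.61533652e-01,  5.28386403e-01,  1.43379042e+00, -6.14124658e-06,
        1.18139710e+00, -1.78480289e-01]), 'joint_velocities': array([ 0.00104321, -0.0025766 , -0.00187906,  0.0010684 , -0.0008481 ,
        0.00084217]), 'joint_torque': array([ 8.56052011e-04, -4.43308032e+01, -1.78585339e+01, -1.81821529e-04,
        3.81815335e-03, -3.42507548e-06]), 'ee_pos': array([0.26057341, 0.56737344, 0.23041819]), 'ee_rot': array([-6.71286081e-01, -3.06826127e+00,  2.87661122e-03]), 'wrist_force': array([-0.33823282, -0.26020927, -0.53213161]), 'wrist_torque': array([-0.003654  , -0.00673094, -0.00304452]), 'grip_force': 0.0, 'finger_gap': 1.0008908880238063}
```

View pics/scene0.png

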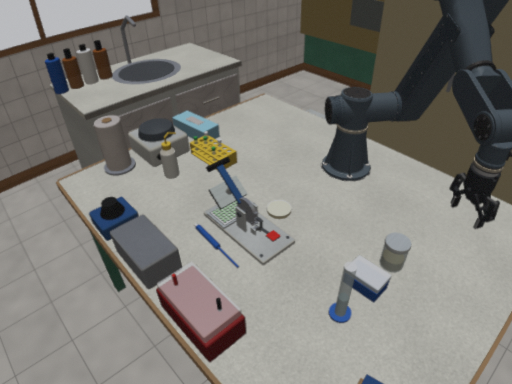

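View pics/top0.png

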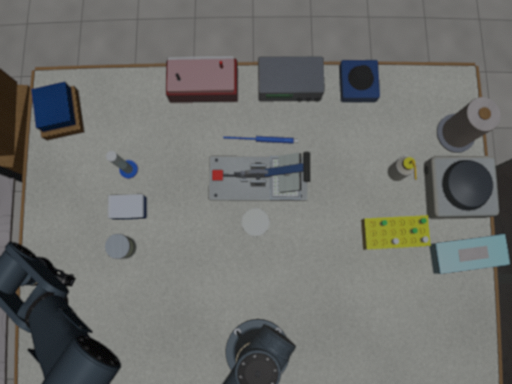

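The scene view shows the red tab near (273,236) and the handle near (218,165). The top view shows the tab at (217,175), the handle bar at (307,166) and the white base around (257,177).

```bash
python3 - <<'E'
from h import *
def comp(n,box,mask):
    D=np.load(f"pics/{n}0.npz");im,d=D["im"].astype(int),D["d"]
    x0,y0,x1,y1=box;m=np.zeros(d.shape,bool);m[y0:y1,x0:x1]=mask(im[...,0],im[...,1],im[...,2])[y0:y1,x0:x1]
    k,l,s,c=cv2.connectedComponentsWithStats(m.astype(np.uint8)); i=1+s[1:,4].argmax(); 
    dd=d[(l==i)&(d>0)]; print(n,s[i],c[i],np.percentile(dd,[10,50,90]) if len(dd) else 0)
    return c[i],l==i,d
red=lambda b,g,r:(r>150)&(g<90)&(b<90)
dark=lambda b,g,r:(r<70)&(g<70)&(b<75)
def ln(n,c): a=world(n,*c,z=0);b=world(n,*c,z=.3);return a,(b-a)/.3
def tri(c1,c2):
    a,u=ln("scene",c1);b,v=ln("top",c2)
    s=np.linalg.lstsq(np.c_[u,-v],b-a,rcond=None)[0]; p,q=a+s[0]*u,b+s[1]*v
    return (p+q)/2,np.linalg.norm(p-q)
t2,_,_=comp("top",(205,160,232,190),red);t1,_,_=comp("scene",(255,222,290,250),red)
T=tri(t1,t2);print("tab",T, world("top",*t2,z=.07),world("scene",*t1,z=.07))
h2,m2,_=comp("top",(298,140,316,190),dark);h1,m1,_=comp("scene",(200,150,235,178),dark)
H=tri(h1,h2);print("handle",H, world("top",*h2,z=.20))
for n,m,d in (("top",m2,_),):
    (c,s,a)=cv2.minAreaRect(np.argwhere(m)[:,::-1].astype(np.float32));print(c,s,a)
d=T[0]-H[0];print("press +x yaw",np.degrees(np.arctan2(d[1],d[0])),np.linalg.norm(d[:2]))
# base rectangle in top view
D=np.load("pics/top0.npz");im=D["im"];hsv=cv2.cvtColor(im,cv2.COLOR_BGR2HSV)
for p in((215,195),(250,197),(240,225),(180,170),(300,195)):print(p,im[p[1],p[0]],D["d"][p[1],p[0]],world("top",*p,d=D["d"][p[1],p[0]]))
c=im[135:215,195:325];c2=np.load("pics/scene0.npz")["im"][140:265,180:305]
cv2.imwrite("pics/crop.png",np.hstack([cv2.resize(c,(470,290),interpolation=2),cv2.resize(c2,(290,290),interpolation=2)]))
E
```

```text
Traceback (most recent call last):
ValueError: attempt to get argmax of an empty sequence
```

```bash
cat > m.py <<'E'
from h import *
def comp(n,box,mask,tag="0"):
    D=np.load(f"pics/{n}{tag}.npz");im,d=D["im"].astype(int),D["d"]
    x0,y0,x1,y1=box;m=np.zeros(d.shape,bool);m[y0:y1,x0:x1]=mask(im[...,0],im[...,1],im[...,2])[y0:y1,x0:x1]
    k,l,s,c=cv2.connectedComponentsWithStats(m.astype(np.uint8)); i=1+s[1:,4].argmax(); 
    dd=d[(l==i)&(d>0)]; print(n,s[i],c[i],np.percentile(dd,[10,50,90]) if len(dd) else 0)
    return c[i],l==i,d
red=lambda b,g,r:(r-g>70)&(r-b>70)
dark=lambda b,g,r:(r<70)&(g<70)&(b<75)
def ln(n,c): a=world(n,*c,z=0);b=world(n,*c,z=.3);return a,(b-a)/.3
def tri(c1,c2):
    a,u=ln("scene",c1);b,v=ln("top",c2)
    s=np.linalg.lstsq(np.c_[u,-v],b-a,rcond=None)[0]; p,q=a+s[0]*u,b+s[1]*v
    return (p+q)/2,np.linalg.norm(p-q)
E
python3 - <<'E'
from m import *
D=np.load("pics/top0.npz");im=D["im"]
c=im[135:215,195:325];c2=np.load("pics/scene0.npz")["im"][140:265,180:305]
cv2.imwrite("pics/crop.png",np.hstack([cv2.resize(c,(470,290),interpolation=2),cv2.resize(c2,(290,290),interpolation=2)]))
for p in((215,195),(250,197),(240,225),(180,170),(300,195)):print(p,im[p[1],p[0]],D["d"][p[1],p[0]],world("top",*p,d=D["d"][p[1],p[0]]))
t2,_,_=comp("top",(205,160,232,190),red);t1,_,_=comp("scene",(255,222,290,250),red)
T=tri(t1,t2);print("tab",T, world("top",*t2,z=.07),world("scene",*t1,z=.07))
h2,m2,_=comp("top",(298,140,316,190),dark);h1,m1,_=comp("scene",(200,150,235,178),dark)
H=tri(h1,h2);print("handle",H, world("top",*h2,z=.20))
print(cv2.minAreaRect(np.argwhere(m2)[:,::-1].astype(np.float32)))
d=T[0]-H[0];print("press +x yaw",np.degrees(np.arctan2(d[1],d[0])),np.linalg.norm(d[:2]))
E
```

```text
(215, 195) [68 66 62] 1.6281543 [0.50610413 0.13348698 0.03104505]
(250, 197) [125 123 119] 1.6294901 [0.4986283  0.01828552 0.02858558]
(240, 225) [131 135 133] 1.6411668 [0.40889928 0.05262699 0.00160484]
(180, 170) [127 131 130] 1.6758358 [ 0.59789387  0.25582672 -0.00202765]
(300, 195) [109 104  99] 1.6286163 [ 0.50324913 -0.14649238  0.0304675 ]
top [213 170  10  10  86] [217.12790698 174.81395349] [1.59811562 1.60241324 1.6072709 ]
scene [267 231  13  10  79] [272.7721519  235.08860759] [1.17282221 1.18394458 1.19304011]
tab (array([0.56734796, 0.12396579, 0.06458932]), np.float64(3.813974702101538e-05)) [0.56634545 0.12351329 0.07      ] [0.5710678  0.12773667 0.07      ]
top [302 152   8  30 194] [306.13917526 166.24742268] [1.44917893 1.45694894 1.4650672 ]
scene [207 157  24  15 136] [218.36029412 163.71323529] [1.23284215 1.25027502 1.27013528]
handle (array([ 0.5628932 , -0.15051057,  0.20693932]), np.float64(0.0021727451213541913)) [ 0.56513052 -0.15197019  0.2       ]
((305.5, 166.5), (29.0, 7.0), 90.0)
press +x yaw 89.0701696723943 0.27451251328878584
```

View pics/crop.png

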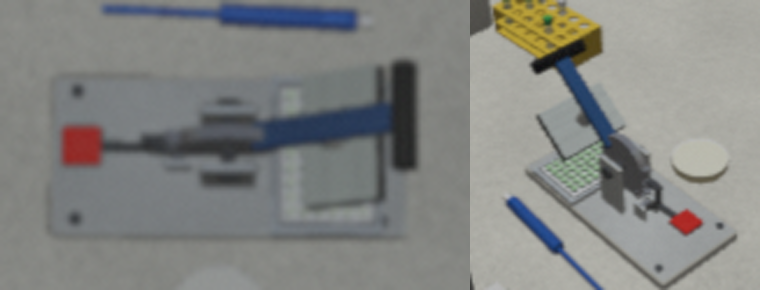

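The crop shows press +x running along world +y. The tab is at about (0.567, 0.124) and the handle at about (0.564, -0.151, 0.206), so the arm is raised. Next I work out the tool-axis shifts.

```bash
cat >> h.py <<'E'
from scipy.spatial.transform import Rotation as Ro
def shifts(*pts):
    s=sensors.sense(); R=Ro.from_rotvec(s["ee_rot"])
    print("t",s["time_s"],"p",s["ee_pos"].round(4),"F",s["wrist_force"].round(1))
    for p in pts: print(p,R.inv().apply(np.array(p)-s["ee_pos"]).round(4))
E
python3 -c "
from h import *
shifts((.567,.127,.23),(.567,.127,.10),(.567,.127,.08))"
```

```text
t 0.1 p [0.2606 0.5674 0.2304] F [-0.3 -0.3 -0.5]
(0.567, 0.127, 0.23) [-0.4623 -0.2722  0.0008]
(0.567, 0.127, 0.1) [-0.4624 -0.2719  0.1308]
(0.567, 0.127, 0.08) [-0.4624 -0.2719  0.1508]
```

Request:
drive_tool(
  series=[
    [[-1, -0.462, -0.272, 0, 0, 0, 0], [-1, -0.462, -0.272, 0, 0, 0, 0], [-1, -0.462, -0.272, 0, 0, 0, 0], [-1, -0.462, -0.272, 0, 0, 0, 0], [-1, -0.462, -0.272, 0, 0, 0, 0], [-1, -0.462, -0.272, 0, 0, 0, 0], [-1, -0.462, -0.272, 0, 0, 0, 0], [-1, -0.462, -0.272, 0, 0, 0, 0], [-1, -0.462, -0.272, 0, 0, 0, 0], [-1, -0.462, -0.272, 0, 0, 0, 0], [-1, -0.462, -0.272, 0, 0, 0, 0], [-1, -0.462, -0.272, 0.06, 0, 0, 0], [-1, -0.462, -0.272, 0.11, 0, 0, 0], [-1, -0.462, -0.272, 0.14, 0, 0, 0], [-1, -0.462, -0.272, 0.145, 0, 0, 0], [-1, -0.462, -0.272, 0.145, 0, 0, 0], [-1, -0.462, -0.272, 0.145, 0, 0, 0]],
  ],
)

```text
time_s: 2.22
ee_pos: [0.5682, 0.1283, 0.088]
ee_rot: [0.67, 3.066, 0.001]
wrist_force: [-0.3, -0.4, -0.3]
finger_gap: -0.0
grip_force: 0.0
```

```bash
python3 - <<'E'
from h import *
for n in("scene","top"):
    im,d=cams.get_image(n); np.savez(f"pics/{n}1.npz",im=im,d=d)
c=np.load("pics/top1.npz")["im"][135:215,195:325];c2=np.load("pics/scene1.npz")["im"][140:265,180:305]
cv2.imwrite("pics/crop1.png",np.hstack([cv2.resize(c,(470,290),interpolation=2),cv2.resize(c2,(290,290),interpolation=2)]))
E
```

```text
(no output)
```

View pics/crop1.png

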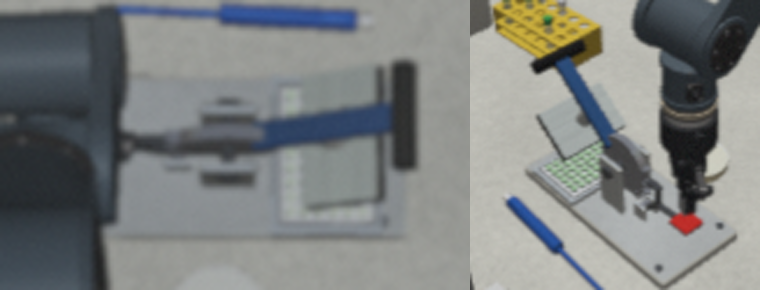

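The fingertip hangs just above the middle of the red tab, at about (686,215) in the crop. I press down in small steps.

Request:
drive_tool(
  series=[
    [[-1, 0, 0, 0.01, 0, 0, 0], [-1, 0, 0, 0.016, 0, 0, 0], [-1, 0, 0, 0.02, 0, 0, 0], [-1, 0, 0, 0.024, 0, 0, 0], [-1, 0, 0, 0.028, 0, 0, 0], [-1, 0, 0, 0.032, 0, 0, 0], [-1, 0, 0, 0.034, 0, 0, 0], [-1, 0, 0, 0.036, 0, 0, 0], [-1, 0, 0, 0.036, 0, 0, 0]],
  ],
)

```text
time_s: 3.45
ee_pos: [0.5677, 0.1281, 0.0502]
ee_rot: [0.671, 3.068, 0.001]
wrist_force: [0.6, 4.1, 3.9]
finger_gap: -0.005
grip_force: 2.2
```

Request:
drive_tool(
  series=[
    [[-1, 0, 0, 0.002, 0, 0, 0], [-1, 0, 0, 0.004, 0, 0, 0], [-1, 0, 0, 0.004, 0, 0, 0]],
  ],
)

```text
time_s: 3.82
ee_pos: [0.568, 0.1282, 0.0494]
ee_rot: [0.671, 3.066, 0.001]
wrist_force: [-4.3, 5.2, 24.1]
finger_gap: -0.002
grip_force: 11.7
```

The tab is at its stop: force jumped to 24 N at z 0.049. Next I lift off, check the tab, and get the shifts to the handle.

Request:
drive_tool(
  series=[
    [[-1, 0, 0, -0.03, 0, 0, 0], [-1, 0, 0, -0.08, 0, 0, 0], [-1, 0, 0, -0.14, 0, 0, 0], [-1, 0, 0, -0.2, 0, 0, 0], [-1, 0, 0, -0.22, 0, 0, 0], [-1, 0, 0, -0.22, 0, 0, 0], [-1, 0, 0, -0.22, 0, 0, 0]],
  ],
)

```text
time_s: 4.7
ee_pos: [0.566, 0.1271, 0.2643]
ee_rot: [-0.671, -3.065, 0.003]
wrist_force: [-0.4, -0.3, -1.1]
finger_gap: -0.003
grip_force: 0.0
```

```bash
python3 - <<'E'
from m import *
im,d=cams.get_image("scene"); np.savez("pics/scene2.npz",im=im,d=d)
c,_,_=comp("scene",(255,222,290,255),red,"2");print(world("scene",*c,z=.048))
pts=[(.565,-.151,.26),(.565,-.151,.225)]
H=np.array([-.007,.09])
for a in np.radians([39,32,25,18,12,6,0]): pts.append((.565,round(H[0]-.185*np.cos(a),4),round(.09+.185*np.sin(a)+.011,4)))
shifts(*pts)
E
```

```text
scene [268 235  13  11  87] [273.87356322 240.01149425] [1.18531245 1.19463402 1.20374429]
[0.56893    0.13093115 0.048     ]
t 4.75 p [0.5659 0.1273 0.264 ] F [ 0.4 -0.1 -0. ]
(0.565, -0.151, 0.26) [-0.1154 -0.2532  0.0043]
(0.565, -0.151, 0.225) [-0.1156 -0.2531  0.0393]
(0.565, np.float64(-0.1508), np.float64(0.2174)) [-0.1155 -0.2529  0.0469]
(0.565, np.float64(-0.1639), np.float64(0.199)) [-0.121  -0.2648  0.0653]
(0.565, np.float64(-0.1747), np.float64(0.1792)) [-0.1256 -0.2745  0.0851]
(0.565, np.float64(-0.1829), np.float64(0.1582)) [-0.1291 -0.2819  0.1061]
(0.565, np.float64(-0.188), np.float64(0.1395)) [-0.1313 -0.2865  0.1248]
(0.565, np.float64(-0.191), np.float64(0.1203)) [-0.1327 -0.2892  0.144 ]
(0.565, np.float64(-0.192), np.float64(0.101)) [-0.1331 -0.29    0.1633]
```

The tab stays down: its pixel moved from row 235 to 240. Moving over the handle.

Request:
drive_tool(
  series=[
    [[-1, -0.115, -0.253, 0, 0, 0, 0], [-1, -0.115, -0.253, 0, 0, 0, 0], [-1, -0.115, -0.253, 0, 0, 0, 0], [-1, -0.115, -0.253, 0, 0, 0, 0], [-1, -0.115, -0.253, 0, 0, 0, 0], [-1, -0.115, -0.253, 0, 0, 0, 0], [-1, -0.115, -0.253, 0.02, 0, 0, 0], [-1, -0.115, -0.253, 0.036, 0, 0, 0], [-1, -0.115, -0.253, 0.044, 0, 0, 0], [-1, -0.117, -0.257, 0.052, 0, 0, 0], [-1, -0.119, -0.261, 0.06, 0, 0, 0], [-1, -0.121, -0.265, 0.068, 0, 0, 0], [-1, -0.121, -0.265, 0.068, 0, 0, 0]],
  ],
)

```text
time_s: 6.38
ee_pos: [0.5666, -0.1642, 0.1979]
ee_rot: [0.673, 3.068, -0.0]
wrist_force: [0.6, 0.4, 0.2]
finger_gap: -0.001
grip_force: 0.0
```

```bash
python3 - <<'E'
from m import *
for n in("scene","top"):
    im,d=cams.get_image(n); np.savez(f"pics/{n}3.npz",im=im,d=d)
c=np.load("pics/top3.npz")["im"][135:215,195:325];c2=np.load("pics/scene3.npz")["im"][140:265,180:305]
cv2.imwrite("pics/crop3.png",np.hstack([cv2.resize(c,(470,290),interpolation=2),cv2.resize(c2,(290,290),interpolation=2)]))
shifts((.565,-.1747,.1792),(.565,-.1829,.1582),(.565,-.188,.1395),(.565,-.191,.1203),(.565,-.192,.101))
E
```

```text
t 6.475 p [ 0.5669 -0.1637  0.1983] F [0.9 0.1 0.5]
(0.565, -0.1747, 0.1792) [-0.0028 -0.0108  0.0191]
(0.565, -0.1829, 0.1582) [-0.0063 -0.0182  0.0401]
(0.565, -0.188, 0.1395) [-0.0084 -0.0229  0.0588]
(0.565, -0.191, 0.1203) [-0.0096 -0.0256  0.078 ]
(0.565, -0.192, 0.101) [-0.01   -0.0265  0.0973]
```

View pics/crop3.png

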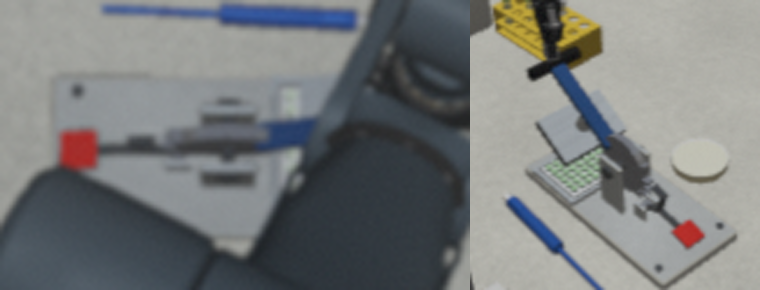

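```bash
python3 - <<'E'
from m import *
def proj(n,X):
    c,f=K(n);p=np.array(c["R"])@np.array(X)+np.array(c["t"]);q=p[:2]/p[2];q=q*(1+c["k1"]*q@q);return (q*f+[c["cx"],c["cy"]]).round(1)
for a in (45,42,39,36,33,30): 
    a_=np.radians(a);print(a,proj("scene",(.564,-.007-.185*np.cos(a_),.09+.185*np.sin(a_))))
print("tip",proj("scene",(.5669,-.1637,.1983)))
c0=np.load("pics/scene0.npz")["im"][145:185,195:245];c3=np.load("pics/scene3.npz")["im"][145:185,195:245]
cv2.imwrite("pics/c4.png",np.hstack([cv2.resize(c,(400,320),interpolation=0) for c in(c0,c3)]))
E
```

```text
45 [219.7 161.9]
42 [218.7 162.9]
39 [217.8 163.9]
36 [216.9 165. ]
33 [216.1 166.3]
30 [215.5 167.6]
tip [215.  164.6]
```

View pics/c4.png

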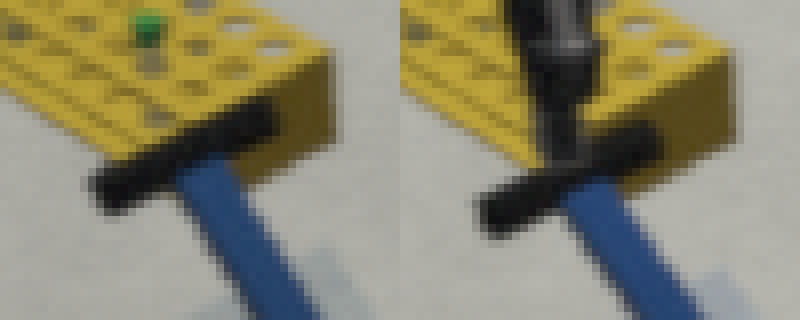

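The bar has moved from about (218,164) to (216,167), so the arm is at about 32°, past the first tooth, with the fingertip on top of it. I keep pushing along the arc.

Request:
drive_tool(
  series=[
    [[-1, -0.001, -0.004, 0.006, 0, 0, 0], [-1, -0.002, -0.007, 0.012, 0, 0, 0], [-1, -0.003, -0.011, 0.019, 0, 0, 0], [-1, -0.004, -0.013, 0.026, 0, 0, 0], [-1, -0.005, -0.016, 0.033, 0, 0, 0], [-1, -0.006, -0.018, 0.04, 0, 0, 0], [-1, -0.007, -0.02, 0.046, 0, 0, 0], [-1, -0.008, -0.021, 0.052, 0, 0, 0], [-1, -0.0085, -0.023, 0.059, 0, 0, 0], [-1, -0.009, -0.024, 0.065, 0, 0, 0], [-1, -0.0095, -0.025, 0.071, 0, 0, 0], [-1, -0.01, -0.026, 0.078, 0, 0, 0], [-1, -0.01, -0.026, 0.084, 0, 0, 0], [-1, -0.01, -0.0265, 0.09, 0, 0, 0], [-1, -0.01, -0.0265, 0.094, 0, 0, 0], [-1, -0.01, -0.0265, 0.096, 0, 0, 0], [-1, -0.01, -0.0265, 0.096, 0, 0, 0]],
  ],
)

```text
time_s: 8.6
ee_pos: [0.5639, -0.1908, 0.1017]
ee_rot: [-0.672, -3.067, -0.002]
wrist_force: [-0.5, -0.0, 0.5]
finger_gap: -0.002
grip_force: 0.4
```

Request:
drive_tool(
  series=[
    [[-1, 0, 0, 0.002, 0, 0, 0], [-1, 0, 0, 0.004, 0, 0, 0], [-1, 0, 0, 0.005, 0, 0, 0], [-1, 0, 0, 0.005, 0, 0, 0]],
  ],
)

```text
time_s: 9.1
ee_pos: [0.5641, -0.1909, 0.1007]
ee_rot: [-0.671, -3.069, -0.001]
wrist_force: [-6.0, 1.7, 22.6]
finger_gap: -0.003
grip_force: 11.2
```

The arm is against its stop: 22 N at z 0.1007. Lifting off clear and checking.

Request:
drive_tool(
  series=[
    [[-1, 0, 0, -0.03, 0, 0, 0], [-1, 0, 0, -0.08, 0, 0, 0], [-1, 0, 0, -0.13, 0, 0, 0], [-1, 0, 0, -0.18, 0, 0, 0], [-1, 0, 0, -0.18, 0, 0, 0], [-1, 0, 0, -0.18, 0, 0, 0]],
  ],
)

```text
time_s: 9.85
ee_pos: [0.5635, -0.1907, 0.2762]
ee_rot: [-0.671, -3.067, -0.002]
wrist_force: [-0.5, 0.0, -0.7]
finger_gap: 0.001
grip_force: 0.0
```

```bash
python3 - <<'E'
from m import *
im,d=cams.get_image("scene"); np.savez("pics/scene5.npz",im=im,d=d)
comp("scene",(255,222,290,255),red,"5")
cv2.imwrite("pics/c5.png",cv2.resize(im[120:280,150:310],(600,600),interpolation=2)); shifts()
E
```

```text
scene [268 235  13  11  86] [273.86046512 240.06976744] [1.18603599 1.19449568 1.20413923]
t 9.9 p [ 0.5632 -0.1907  0.2754] F [-0.6  1.  -0.8]
```

View pics/c5.png

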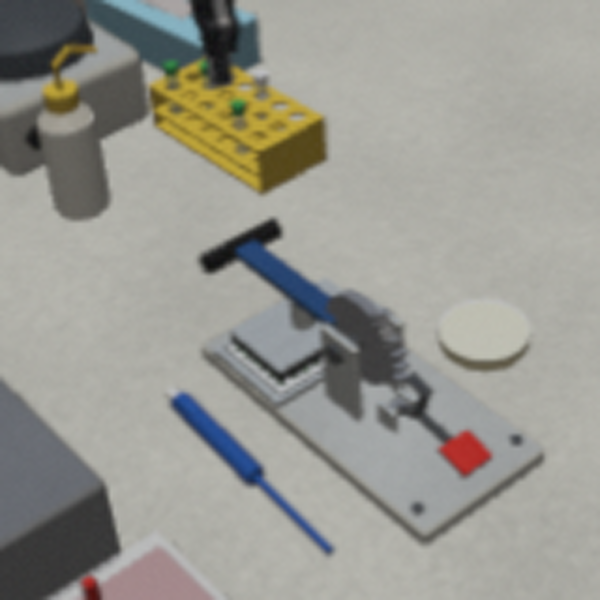

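The arm is level with its pad over the plate. The tab is still down at crop (465,453), and the robot is clear.

```bash
python3 -c "
from h import *
print(r.finish_job())"
```

```text
the job is handed in; nothing more can be done
None
```

The pawl tab is pressed down to its stop and has stayed there, the press arm is fully home over the plate, nothing else on the bench was touched, and I handed the job in at about 10 s on the robot's clock.

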